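# Show the short-plug adapter to the inspection camera

## Robot

A 6-joint arm with a two-finger parallel gripper is mounted at the origin on the work surface. World frame = base frame: x ahead of the robot, y to its left, z up, the work surface at z = 0. Lengths are in m, angles in degrees, forces in N, time in s.
With the tool pointing down it reaches from about 0.4 to 0.825 m from the base axis. Payload 7 kg.
Tool frame: the origin (TCP) lies midway between the tips of the shut fingers; the grasp point (between the pads) lies 19 mm behind it (r.grip_depth is the distance from the TCP to the grasp point, in m); z points along the fingers, y is the line along which they close (so a half turn about z gives the same grasp; the last joint's range is limited). The gripper opens to 88 mm and grips with 3 to 60 N. Pads are 19 mm wide; open, the fingers measure 130 mm over their backs; the gripper's body (78 mm by 193 mm) begins 47 mm behind the grasp point.
Start: joints at [-59.983, 20.546, 0.682, 0, -70.136, -16.507], TCP at [0.158, -0.656, 0.227] pointing down, gripper open.
Joint ranges: [-176.03, 176.03], [-82.01, 121.73], [-58.28, 71.71], [-173.87, 95.51], [-174.79, -0.11], [-173.66, 173.66]. Speed limits (degrees/s): [136.94, 136.94, 172.46, 180, 180, 180].

## Interface

Orientations are given as [roll, pitch, yaw] about the fixed x, y, z axes, in that order (R = Rz(yaw) Ry(pitch) Rx(roll)).
In Python, from plant import r, capture, close_job, search_frame, outline_of gives the robot as it stands.
- The arm moves only by the shell command python3 -m creep 'ROWS' [FORCE]. ROWS is JSON, a list of rows, each a list of 7 numbers: the finger opening in mm, from 0 to 87.6, then the shift along the world's x, y, z in units of 25 mm (1.0 is 25 mm), then the turn, a rotation vector about the world's x, y, z in degrees. In form: [[hand, x, y, z, ax, ay, az], ...]. A call has 1 to 8 rows; each row shifts and turns the commanded pose from where the row before left it; what a row does not reach is not made up. A row lasts 1/12 s, in which the tool goes at most 41.7 mm and 7.16 degrees, less where a joint would pass 70% of its speed; a pose out of reach is approached as far as the arm can. A call is refused whole if a number of a shift passes 1 or a number of a turn 7.16, either way. A call with a gripper value outside its range is refused whole. The fingers move at their own pace and stop on an object; FORCE is the grip in N (left out, the last holds). Time passes only in rows, so rows that do not move let the fingers close. It gives the time, the measured TCP pose, the force, the opening and the grip force at its end, in the units of the state.
- r.get_state(): the state, without advancing time (a new reading comes with each control period).
- capture(name): name is "side" or "top"; returns a dict with "frame" (384x512x3 uint8, red, green, blue), "K" (3x3 intrinsics, pixels), "origin" and "rotation" of the camera in the world. Camera axes: x right, y down, z forward; pixel columns grow to the right and rows downward; lengths in m; the calibration is good to about 2 mm. A picture is of the moment at which its call begins. There is no depth.
- close_job(): hands the job in; it is judged then, once.
Trained networks look in a picture, given as the dict that the camera call returned (one of the last four; its "shot" number tells which), for a name from the list of things; names that differ only in an ending like _2 or _b are one class to them, and where a whole thing is asked for, a point or a joint stands for the part that bears it (a point fixed in the world has none). Each returns a list of dicts, best first, with "conf" (0 to 1); they miss things now and then, are a little off and sometimes report something else, mostly with a low value. They report only what shows in the picture. A call takes as long as a camera call. They do not tell look-alikes from the thing itself.
- search_frame(picture, target): "bbox" ([left, top, right, bottom] in pixels, round what is visible of it).
- outline_of(picture, target): "region" (384x512 bool, what is visible of it) and "bbox" ([left, top, right, bottom] in pixels, round what is visible of it).
The state is a dict: "time_s": time; "joints": joint angles; "qd": joint speeds; "joint_torque": joint torques, N m; "tcp_pos": TCP position; "eef_rot": TCP orientation; "contact_force": force on the tool from outside, world axes, zero at the start; "moment": the same for the moment, N m; "gripper_width": finger opening in m; "gripper_force": force on a finger pad.
Only numpy, scipy, OpenCV 4.12 (cv2) and the standard library are available. Lean on these libraries where they do the work, as an engineer would, in place of code of your own. Each camera call takes 0.05 s, during which the arm holds its last target. There are 200 camera calls.

## Task

One of the six black adapters in the blue tray has a plug that is far too short: lift that one out and present it to the inspection camera on the stand, its plug pointing straight into the lens along the lens axis (tilted just as the camera is tilted), the end of the plug 6 cm in front of the lens and its top face still upwards. Finish while holding it there still in the air; leave the other adapters in their places and do not knock the camera.

Things in the scene. Friction and masses are not known exactly. Their poses are not given: they have to be found in the camera images.
- short: the faulty adapter: black housing 56 (x) x 24 (y) x 14 (z) mm, steel plug stub 12 wide, 4.5 thick, reaching only 8 mm beyond the housing's end (a sound plug: 19 mm). A thin grey line runs along the top. 20 to 45 g. Origin: centre of the underside; x along the length towards the plug, z up out of the top face. Grip it by its free 24 mm wide sides
- short_tip (a point): middle of the end of the short plug: 36 mm ahead (x) of the body's origin and 7 mm above its underside; axes as the body's
- good0: sound adapter: same black housing, 56 x 24 x 14 mm, with a steel plug reaching 19 mm beyond its end. Origin: centre of the underside; x along the length towards the plug, z up out of the top face.
- good1: sound adapter: same black housing, 56 x 24 x 14 mm, with a steel plug reaching 19 mm beyond its end. Origin: centre of the underside; x along the length towards the plug, z up out of the top face.
- good2: sound adapter: same black housing, 56 x 24 x 14 mm, with a steel plug reaching 19 mm beyond its end. Origin: centre of the underside; x along the length towards the plug, z up out of the top face.
- good3: sound adapter: same black housing, 56 x 24 x 14 mm, with a steel plug reaching 19 mm beyond its end. Origin: centre of the underside; x along the length towards the plug, z up out of the top face.
- good4: sound adapter: same black housing, 56 x 24 x 14 mm, with a steel plug reaching 19 mm beyond its end. Origin: centre of the underside; x along the length towards the plug, z up out of the top face.
- tray: blue plastic tray, fixed, 225 (x) x 315 (y) mm, rim 9 mm high, floor 3 mm; origin: centre of its underside. 2 x 4 raised seats, 105 mm apart in x, 75 in y, 16 wide, tops 12 mm above the table. Stops 5 mm above the seat stand 2 mm before and behind a housing, none at its sides. Six seats hold adapters, plugs to +x within 3 degrees; two hold flat metal covers
- camera: inspection camera's fixed stand: base plate 100 x 90 mm, post 18 mm thick; origin: its underside at the post. The head, a grey box 44 x 44 mm with a dark barrel 40 mm across, tilts about an axis 240 mm straight above the origin; it looks to the stand's -x and 0.15 to 0.6 rad downwards, and stays so unless pushed
- lens (a point): centre of the lens face, 45 mm from the tilt axis. Axes of the head: x along the optical axis pointing backwards (the lens looks along -x, towards the robot and down), y level, z square to both, roughly up
- focus (a point): the point on the optical axis 60 mm in front of the lens face, where the plug's end must be; axes as lens. An adapter presented right has its own x, y, z axes parallel to these, pointing the same way
Mind the look-alikes: they are no part of the job. What is shaped like the short but green or pink is not meant.

How it is judged (in metres and radians):
On the way:
1. the short-plug adapter is held in the fingers clear above the tray (contact force between short and the fingers above 1 N and height (world z) of short above 0.06 m and contact force between short and tray below 0.2 N), for 0.2 s.
At the end, for the whole second after the job is handed in: Held by the fingers alone over 90 mm up, under 20 mm/s; plug end within 15 mm of the focus point, length and top face within 0.2 rad of the focus axes, plug towards the lens, top up; sound adapters within 12 mm of their start, the focus point within 8 mm of its start (contact force between short and the fingers above 1 N and height (world z) of short above 0.09 m and contact force between short and camera below 0.2 N and contact force between short and tray below 0.2 N and distance between short_tip and focus below 0.015 m and angle between the x axis of short and the x axis of focus, either way round below 0.2 rad and angle between the z axis of short and the z axis of focus, either way round below 0.2 rad and x of short in the frame of focus below -0.015 m and angle between short's own z axis and vertical below 1.2 rad and linear speed of short below 0.02 m/s and distance of each of good0, good1, good2, good3, good4 from where it was at the start of the episode below 0.012 m and distance of focus from where it was at the start of the episode below 0.008 m); the arm keeps its last pose, push and grip.
It fails at once if a sound adapter is taken out or shoved from its place (over 30 mm) (distance of any of good0, good1, good2, good3, good4 from where it was at the start of the episode above 0.03 m).
It fails at once if the camera is knocked (more than 15 N from the arm or the adapter, or its view shifted by more than 15 mm) (contact force between camera and the arm above 15 N or contact force between camera and the fingers above 15 N or contact force between camera and short above 15 N or distance of focus from where it was at the start of the episode above 0.015 m).
It also fails if it takes over 34 s, if anything falls off the work surface, if the arm or the gripper's body presses on something with over 40 N, if the wrist force passes 120 N, or if a joint passes its speed limit or range.

## Working session

There is one attempt and no reset: what is moved stays moved. The work goes in short steps, Python scripts to look and compute and a shell command to move; the robot and the scene stay as the last step left them, time stands still between calls to the robot, and variables do not carry over. Pictures are saved under pics/ and viewed, at most 10 in all, crops included, and the job is handed in when it is done.

```bash
mkdir -p pics; ls
python3 - <<'E'
from plant import r,capture,search_frame
import cv2,numpy as np
ims=[]
for n in("top","side"):
    c=capture(n); cv2.imwrite(f"pics/{n}0.png",c["frame"][:,:,::-1]); print(n,c["K"].tolist(),c["origin"],c["rotation"].tolist() if hasattr(c["rotation"],'tolist') else c["rotation"])
    for t in("short","good0","tray","camera","lens"):
        print(t,[(round(d["conf"],2),[round(float(v)) for v in d["bbox"]]) for d in search_frame(c,t)][:9])
print(r.get_state())
E
```

```text
pics
top [[377.52873641114945, 0.0, 260.1745276548163], [0.0, 377.52873641114945, 192.67222365000114], [0.0, 0.0, 1.0]] [ 0.44012609 -0.00626271  1.03678133] [-173.2268619687466, -0.24211224528625008, -90.00547332837066]
short [(0.78, [126, 280, 153, 302]), (0.66, [187, 204, 200, 229]), (0.63, [234, 269, 257, 279]), (0.6, [182, 262, 194, 288])]
good0 [(0.71, [180, 163, 194, 190]), (0.6, [247, 188, 253, 216]), (0.6, [159, 205, 172, 232]), (0.6, [207, 156, 223, 184]), (0.57, [233, 154, 249, 177])]
tray [(0.77, [140, 141, 270, 245])]
camera [(0.71, [325, 79, 384, 140]), (0.7, [186, 204, 199, 229]), (0.5, [140, 142, 272, 245])]
lens [(0.91, [352, 76, 380, 116]), (0.55, [233, 153, 249, 177])]
side [[499.5445306274185, 0.0, 266.5138483561573], [0.0, 499.5445306274185, 188.16246215464068], [0.0, 0.0, 1.0]] [0.00724378 0.97761502 0.848244  ] [-121.86430531672906, -0.05953711959633425, -151.38236984985122]
short [(0.77, [320, 254, 336, 271]), (0.71, [285, 335, 310, 360]), (0.64, [287, 290, 313, 310]), (0.53, [235, 265, 260, 279]), (0.45, [192, 258, 224, 270])]
good0 [(0.74, [213, 226, 239, 23
[... 253 characters left out ...]
8, 128])]
{'time_s': 0.6, 'joints': array([-5.99816051e+01,  2.05449909e+01,  6.82734809e-01, -3.26108226e-03,
       -7.01361294e+01, -1.65082516e+01]), 'qd': array([-0.00762741, -0.07334053,  0.03280272,  0.02758833,  0.02010661,
       -0.04084396]), 'joint_torque': array([ 4.63196138e-04, -5.81991792e+01,  2.93180627e+01,  6.99981093e+00,
        1.24221272e-02, -3.42044643e-05]), 'tcp_pos': array([ 0.15770234, -0.65629244,  0.22657235]), 'eef_rot': array([-1.79999324e+02,  3.39941373e-03, -1.66490965e+02]), 'contact_force': array([ 1.06999425, -0.43809809,  0.72112951]), 'moment': array([ 0.01008212, -0.01686748, -0.02328543]), 'gripper_force': 0.0, 'gripper_width': 0.08685411969387709}
```

View pics/top0.png

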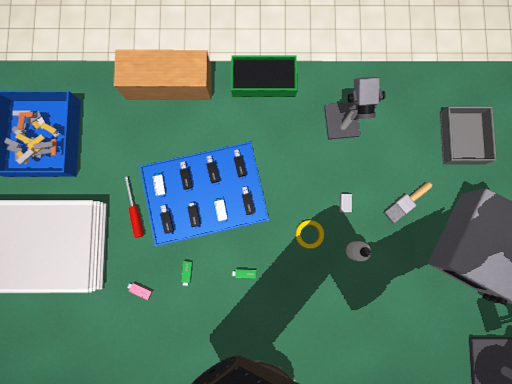

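View pics/side0.png

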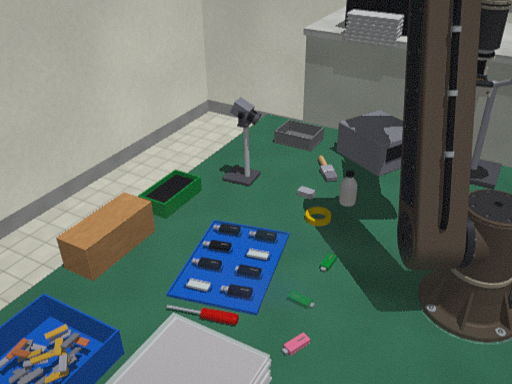

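Candidates: black adapters in top picture at (186,177), (213,170), (240,163), (167,218), (194,213), (248,202). Look-alikes are green at (186,272) and (245,273), pink at (140,291), and the two metal covers at (159,184) and (221,210). (194,213) seems to have the short plug, so I'll check a crop and build the localisation.

```bash
cat > h.py <<'E'
import numpy as np,cv2
from scipy.spatial.transform import Rotation as R
def ray(c,uv):
    Rm=np.array(c["rotation"]); Rm=R.from_euler('xyz',Rm,degrees=True).as_matrix() if Rm.ndim==1 else Rm
    d=Rm@np.linalg.inv(c["K"])@np.array([*uv,1.]); return np.array(c["origin"]),d/np.linalg.norm(d)
def onz(c,uv,z):
    o,d=ray(c,uv); return o+d*(z-o[2])/d[2]
def proj(c,p):
    Rm=R.from_euler('xyz',c["rotation"],degrees=True).as_matrix()
    q=c["K"]@(Rm.T@(np.array(p)-c["origin"])); return q[:2]/q[2]
def tri(a,ua,b,ub):
    o1,d1=ray(a,ua);o2,d2=ray(b,ub)
    s=np.linalg.lstsq(np.c_[d1,-d2],o2-o1,rcond=None)[0]
    p,q=o1+s[0]*d1,o2+s[1]*d2; return (p+q)/2,np.linalg.norm(p-q)
E
python3 - <<'E'
from h import *
from plant import capture,outline_of,search_frame
t=capture("top");s=capture("side")
A=cv2.resize(t["frame"][135:250,135:275],None,fx=5,fy=5,interpolation=cv2.INTER_CUBIC)
cv2.imwrite("pics/c1.png",A[:,:,::-1])
B=cv2.resize(t["frame"][65:145,315:395],(400,400),interpolation=cv2.INTER_CUBIC)
C=cv2.resize(s["frame"][90:190,215:270],(330,600),interpolation=cv2.INTER_CUBIC)
D=np.zeros((600,735,3),np.uint8);D[:400,:400]=B;D[:,405:]=C
cv2.imwrite("pics/c2.png",D[:,:,::-1])
# tray pose by outline
for c in(t,s):
    for n in("tray","camera","lens"):
        for d in outline_of(c,n)[:2]:
            m=d["region"].astype(np.uint8); print(n,round(d["conf"],2),d["bbox"])
            if n=="tray" and d["conf"]>.6:
                q=cv2.boxPoints(cv2.minAreaRect(np.argwhere(m)[:,::-1].astype(np.float32)))
                h=cv2.convexHull(np.argwhere(m)[:,::-1].astype(np.int32)); a=cv2.approxPolyN(h,4)[0]
                print(a.tolist()); print([onz(c,p,.009).round(4).tolist() for p in a])
for uv in[(194,213),(186,177),(213,170),(240,163),(167,218),(248,202)]:print(uv,onz(t,uv,.026).round(3))
E
```

```text
tray 0.63 [139.3, 143.5, 269.8, 244.8]
[[155, 246], [140, 166], [251, 140], [268, 220]]
[[0.4174, 0.2727, 0.009], [0.6362, 0.3212, 0.009], [0.71, 0.0149, 0.009], [0.4874, -0.0319, 0.009]]
camera 0.83 [323.7, 77.7, 383.8, 135.7]
lens 0.81 [353.1, 77.3, 378.8, 116.0]
lens 0.33 [156.3, 205.2, 170.4, 232.9]
tray 0.92 [163.2, 221.0, 288.3, 314.4]
[[256, 315], [164, 296], [213, 219], [290, 233]]
[[0.414, 0.2799, 0.009], [0.6344, 0.3317, 0.009], [0.708, 0.0148, 0.009], [0.4827, -0.0321, 0.009]]
camera 0.8 [223.0, 98.0, 263.0, 184.8]
lens 0.76 [229.3, 99.8, 258.9, 125.6]
(194, 213) [0.505 0.167 0.026]
(186, 177) [0.603 0.19  0.026]
(213, 170) [0.622 0.117 0.026]
(240, 163) [0.641 0.044 0.026]
(167, 218) [0.492 0.238 0.026]
(248, 202) [0.535 0.022 0.026]
```

View pics/c1.png

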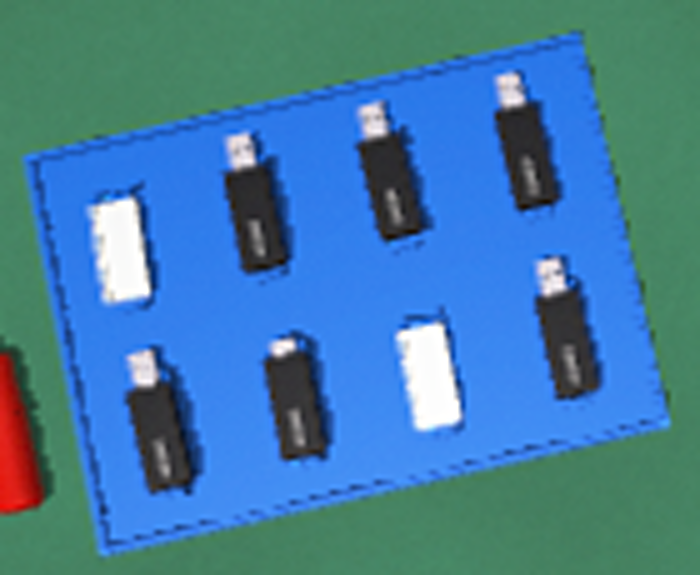

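View pics/c2.png

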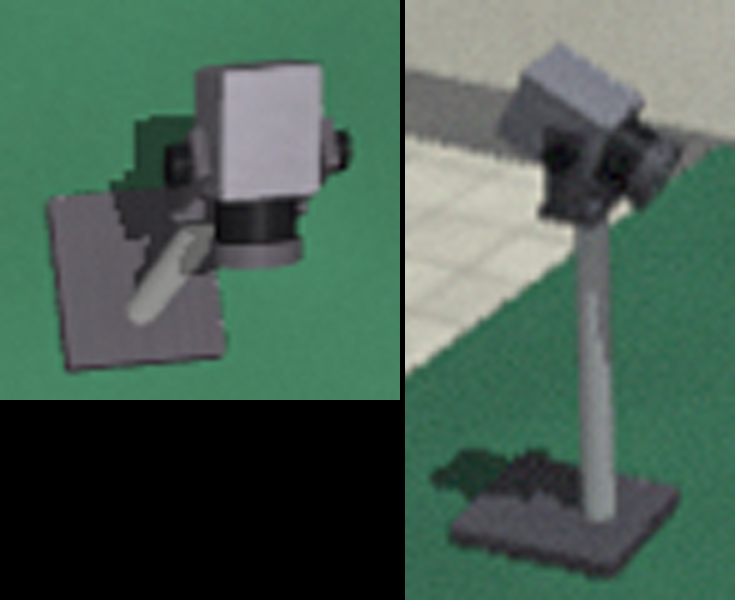

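The short plug is confirmed at crop (296,402), which is pixel (194,215). The other five show full-length plugs. The inspection head leans towards the robot; in the top picture its knob line sits at about pixel (367,97). Next I'll measure both.

```bash
cat > m.py <<'E'
from h import *
from plant import capture,r
from scipy.optimize import least_squares
t=capture("top");s=capture("side")
# housing: dark pixels near the seat, in both views
def dark(c,cen,w):
    f=c["frame"].max(2).astype(int); u,v=cen; m=np.zeros(f.shape,np.uint8)
    m[v-w:v+w,u-w:u+w]=(f[v-w:v+w,u-w:u+w]<75)
    n,l,st,ce=cv2.connectedComponentsWithStats(m); k=1+st[1:,4].argmax()
    return (l==k).astype(np.uint8)
mt=dark(t,(194,214),17);ps=proj(s,[.505,.167,.02]);print("side px",ps)
ms=dark(s,tuple(ps.round().astype(int)),20)
def hull(c,p):
    x,y,a=p;P=[[i*.028,j*.012,z] for i in(-1,1) for j in(-1,1) for z in(.012,.026)]
    Q=R.from_euler('z',a).apply(P)+[x,y,0]
    return cv2.convexHull(np.array([proj(c,q) for q in Q],np.float32))
def res(p):
    o=[]
    for c,m in((t,mt),(s,ms)):
        h=hull(c,p); img=np.zeros((384*8,512*8),np.uint8)
        cv2.fillConvexPoly(img,((h+.5)*8).astype(np.int32),255)
        img=cv2.resize(img,(512,384),interpolation=cv2.INTER_AREA)/255.
        o.append(((img-m)**2).sum()/m.sum())
    return o
from scipy.optimize import minimize
b=None
for a0 in(6,10,14):
    q=minimize(lambda p:sum(res(p)),[.505,.167,np.radians(a0)],method='Nelder-Mead',options=dict(initial_simplex=np.array([.505,.167,np.radians(a0)])+np.array([[0,0,0],[.005,0,0],[0,.005,0],[0,0,.06]])))
    if b is None or q.fun<b.fun:b=q
print("short",b.x[:2].round(4),np.degrees(b.x[2]).round(1),res(b.x),mt.sum(),ms.sum())
T=lambda u,v:((u+.5)/5-.5+315,(v+.5)/5-.5+65)
S=lambda u,v:((u-405+.5)/6-.5+215,(v+.5)/6-.5+90)
def head(p,loc):
    x,y,a,ti=p
    return R.from_euler('zy',[0,0]).apply(loc) if 0 else (R.from_euler('z',a)*R.from_euler('y',-ti)).apply(loc)+[x,y,.24]
th=np.linspace(0,2*np.pi,73)
C=np.c_[-.045+0*th,.02*np.cos(th),.02*np.sin(th)]
def f(p):
    x,y,a,ti=p;H=head(p,C)
    a1=np.array([proj(t,q) for q in H]);b1=np.array([proj(s,q) for q in H])
    k=(proj(t,head(p,[[0,.03,0]])[0])-proj(t,head(p,[[0,-.03,0]])[0]));k/=np.linalg.norm(k)
    e=proj(s,head(p,[[-.02,0,.022]])[0])-proj(s,head(p,[[.02,0,.022]])[0]);e/=np.linalg.norm(e)
    k0=np.array([-165,17.])/np.hypot(165,17);e0=np.array([80,55.])/np.hypot(80,55)
    return np.r_[proj(t,[x,y,.24])-T(260,158),a1[:,0].min()-T(214,0)[0],a1[:,0].max()-T(302,0)[0],a1[:,1].max()-T(0,265)[1],
     b1[:,0].max()-S(683,0)[0],b1[:,1].max()-S(0,212)[1],proj(t,[x,y,.01])-T(140,318),proj(s,[x,y,.01])-S(598,517),
     10*(k[0]*k0[1]-k[1]*k0[0]),10*(e[0]*e0[1]-e[1]*e0[0])]
o=least_squares(f,[.66,-.24,.1,.4],loss='soft_l1')
if __name__=="__main__":
    print("cam",o.x.round(4),np.degrees(o.x[2:]).round(1));print(f(o.x).round(1))
    H=head(o.x,C);F=head(o.x,[[-.105,0,0]])[0];tc=head(o.x,[[-.141,0,0]])[0]
    print("lens",H.mean(0).round(4),"focus",F.round(4),"adapter mid-height centre",tc.round(4))
    print("tcp now px",proj(t,r.get_state()["tcp_pos"]))
    im=t["frame"].copy();cv2.polylines(im,[((hull(t,b.x)+.0)*16).astype(np.int32)],1,(255,255,0),1,cv2.LINE_AA,4)
    im2=s["frame"].copy();cv2.polylines(im2,[((hull(s,b.x))*16).astype(np.int32)],1,(255,255,0),1,cv2.LINE_AA,4)
    Bx=[[i,j*.022,k*.022] for i in(-.02,.035) for j,k in((-1,-1),(-1,1),(1,1),(1,-1))]
    for c,g in((t,im),(s,im2)):
        for L in(H,head(o.x,Bx[:4]),head(o.x,Bx[4:]),head(o.x,[[-.105,0,0],[0,0,0]])):
            cv2.polylines(g,[(np.array([proj(c,q) for q in L])*16).astype(np.int32)],1,(255,0,0),1,cv2.LINE_AA,4)
    g=lambda I,u0,v0:cv2.resize(I[v0:v0+75,u0:u0+100],(400,300),interpolation=cv2.INTER_NEAREST)
    D=np.vstack([np.hstack([g(im,145,178),g(im2,200,235)]),np.hstack([g(im,310,70),g(im2,200,90)])])
    cv2.imwrite("pics/fit.png",D[:,:,::-1])
E
python3 m.py
```

```text
side px [246.6150451  269.22524703]
short [0.498  0.1677] 12.9 [np.float64(0.24244405272282793), np.float64(0.28127643214148407)] 159 189
cam [ 0.7476 -0.2428  0.0837  0.4402] [ 4.8 25.2]
[-0.2  0.2 -0.6  0.5  0.9 -0.1 -0.3  0.5 -1.3 -0.2  0.1 -0.2  0.2]
lens [ 0.707  -0.2459  0.2208] focus [ 0.6529 -0.2507  0.1953] adapter mid-height centre [ 0.6204 -0.2534  0.1799]
tcp now px [575.61864209 376.23959066]
```

View pics/fit.png

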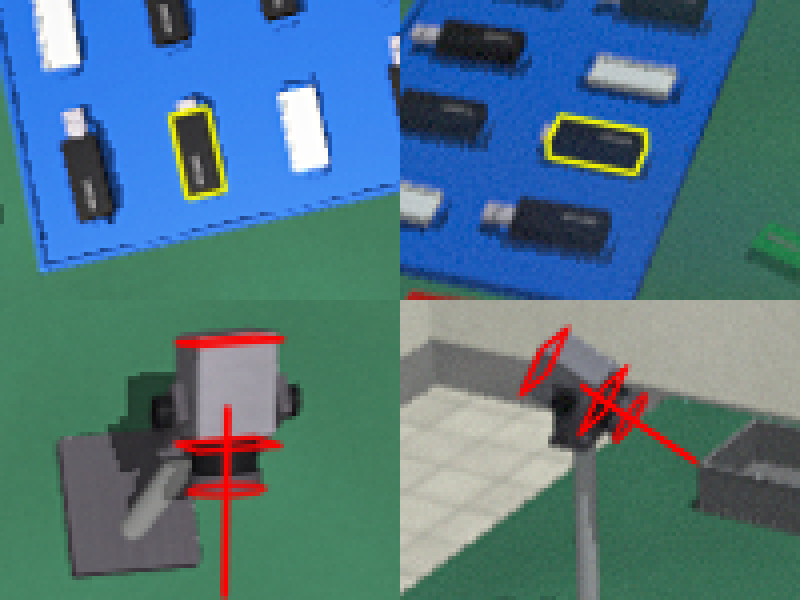

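The fit lies well on both. Short housing centre is (0.498, 0.168) with yaw 12.9°; focus is (0.653, -0.251, 0.195), head yaw 4.8°, tilt 25°. Now I'll lift first and travel over.

```bash
python3 -m creep '[[50,0.5,0,1,0,0,0],[50,0.5,0,1,0,0,0],[50,1,0,1,0,0,0],[50,1,1,0.5,0,0,0],[50,1,1,0,0,0,0],[50,1,1,0,0,0,0],[50,1,1,0,0,0,0],[50,1,1,0,0,0,0]]' 25
python3 -m creep '[[50,0.4,1,0,0,0,0],[50,0.4,1,0,0,0,0],[50,0.4,1,0,0,0,0],[50,0.4,1,0,0,0,0],[50,0.4,1,0,0,0,0],[50,0.4,1,0,0,0,0],[50,0.4,1,0,0,0,0],[50,0.4,1,0,0,0,0]]'
```

```text
time_s: 1.77
tcp_pos: [0.3336, -0.53, 0.3142]
eef_rot: [-180.0, 0.0, -166.5]
contact_force: [1.1, -1.0, -0.3]
gripper_width: 0.0501
gripper_force: 0.0
time_s: 2.43
tcp_pos: [0.4129, -0.3301, 0.3143]
eef_rot: [-180.0, 0.0, -166.5]
contact_force: [0.5, 0.1, 0.3]
gripper_width: 0.0499
gripper_force: 0.0
```

```bash
python3 -m creep '[[50,0.17,1,0,0,0,0],[50,0.17,1,0,0,0,0],[50,0.17,1,0,0,0,0],[50,0.17,1,0,0,0,0],[50,0.17,1,0,0,0,0],[50,0.17,1,0,0,0,0],[50,0.17,1,0,0,0,0],[50,0.17,1,0,0,0,0]]'
python3 -m creep '[[50,0.17,1,0,0,0,0],[50,0.17,1,0,0,0,0],[50,0.17,1,0,0,0,0],[50,0.17,1,0,0,0,0],[50,0.17,1,0,0,0,0],[50,0.17,1,-0.5,0,0,0],[50,0.17,1,-1,0,0,0],[50,0.17,1,-1,0,0,0]]'
python3 -m creep '[[50,0.17,1,-1,0,0,-0.6],[50,0.17,1,-1,0,0,0],[50,0.17,1,-1,0,0,0],[50,0.17,0.9,-1,0,0,0],[50,0,0,-0.5,0,0,0],[50,0,0,0,0,0,0]]'
```

```text
time_s: 3.1
tcp_pos: [0.4466, -0.1301, 0.3144]
eef_rot: [-180.0, 0.0, -166.5]
contact_force: [1.4, -0.6, -0.6]
gripper_width: 0.05
gripper_force: 0.0
time_s: 3.77
tcp_pos: [0.4812, 0.0703, 0.2519]
eef_rot: [179.9, 0.2, -166.5]
contact_force: [0.8, -0.2, -1.1]
gripper_width: 0.0499
gripper_force: 0.0
time_s: 4.27
tcp_pos: [0.496, 0.1663, 0.1359]
eef_rot: [-179.9, -0.3, -167.0]
contact_force: [-0.9, -0.9, -0.2]
gripper_width: 0.0501
gripper_force: 0.0
```

```bash
python3 -m creep '[[50,0.08,0.06,-1,0,0,0],[50,0,0,-1,0,0,0],[50,0,0,-1,0,0,0],[50,0,0,-1,0,0,0],[50,0,0,-0.6,0,0,0],[50,0,0,-0.5,0,0,0],[50,0,0,0,0,0,0]]'
python3 - <<'E'
from h import *
from plant import capture
t=capture("top");s=capture("side")
D=np.hstack([cv2.resize(c["frame"][v:v+90,u:u+60],(400,600),interpolation=cv2.INTER_CUBIC) for c,u,v in((t,165,170),(s,217,215))])
cv2.imwrite("pics/pre.png",D[:,:,::-1])
E
```

```text
time_s: 4.85
tcp_pos: [0.499, 0.1666, 0.0104]
eef_rot: [-179.9, -0.1, -167.1]
contact_force: [-0.2, -0.8, 0.5]
gripper_width: 0.0501
gripper_force: 0.0
```

View pics/pre.png

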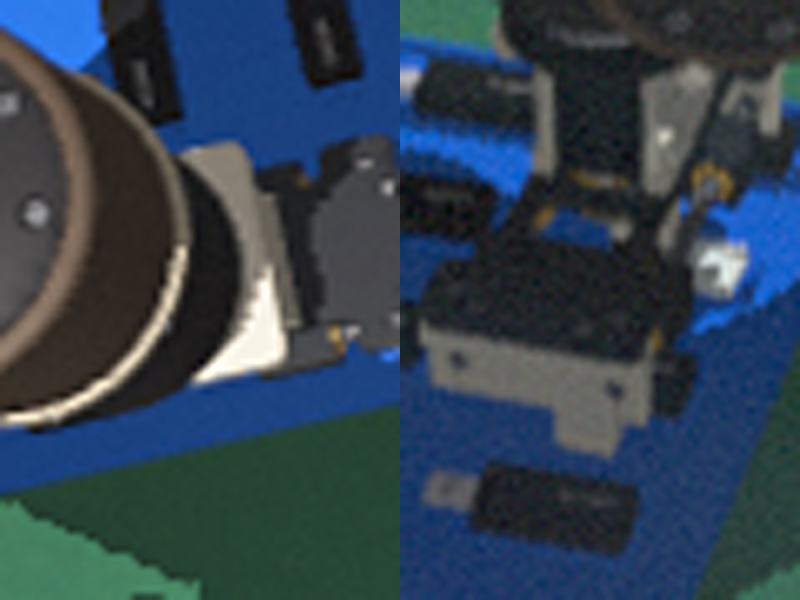

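Both views have the gripper covering the target. The neighbour at right crop (555,510) is clear of it, and no contact force shows. I'll close now.

```bash
python3 -m creep '[[50,-0.04,0.05,-0.13,0,0,0],[10,0,0,0,0,0,0],[10,0,0,0,0,0,0],[10,0,0,0,0,0,0],[10,0,0,0,0,0,0],[10,0,0,0,0,0,0],[10,0,0,0,0,0,0]]' 25
```

```text
time_s: 5.53
tcp_pos: [0.4988, 0.1691, 0.0087]
eef_rot: [180.0, 0.0, -167.1]
contact_force: [-1.1, 0.8, 4.5]
gripper_width: 0.0238
gripper_force: 25.0
```

```bash
python3 -m creep '[[10,0,0,0.2,0,0,0],[10,0,0,0.4,0,0,0],[10,0,0,0.6,0,0,0],[10,0,0,1,0,0,0],[10,0,0,1,0,0,0],[10,0,0,1,0,0,0],[10,0,0,1,0,0,0],[10,0,0,1,0,0,0]]' 30
python3 -m creep '[[10,0,-0.5,1,0,0,0],[10,0,-1,1,0,0,0],[10,0,-1,1,0,0,0],[10,0,-1,0.5,0,0,0],[10,0,-1,0,0,0,0],[10,0,-1,0,0,0,0],[10,0,-1,0,0,0,0],[10,0,-1,0,0,0,0]]'
python3 - <<'E'
from h import *
from plant import capture,r
t=capture("top");s=capture("side");p=r.get_state()["tcp_pos"]
L=[]
for c in(t,s):
    u,v=proj(c,p).round().astype(int);u=min(max(u,40),471);v=min(max(v,50),333)
    L.append(cv2.resize(c["frame"][v-45:v+45,u-30:u+30],(400,600),interpolation=cv2.INTER_CUBIC));print(u,v)
cv2.imwrite("pics/held.png",np.hstack(L)[:,:,::-1])
E
```

```text
time_s: 6.2
tcp_pos: [0.4984, 0.1687, 0.1655]
eef_rot: [180.0, 0.0, -167.1]
contact_force: [0.3, -0.1, -0.5]
gripper_width: 0.0237
gripper_force: 30.0
time_s: 6.87
tcp_pos: [0.4982, -0.0198, 0.252]
eef_rot: [180.0, 0.1, -167.1]
contact_force: [1.5, -0.1, -0.8]
gripper_width: 0.0235
gripper_force: 30.0
266 210
285 156
```

View pics/held.png

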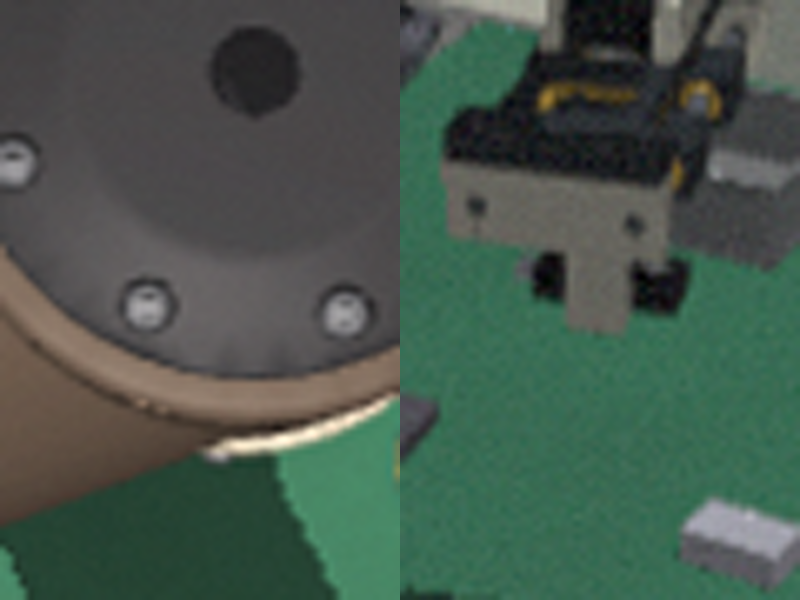

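The side view shows the adapter held level, with the stub at crop (525,270), housing ends at crop columns 533 and 688, and the finger at 600. Next I'll estimate the slip along its length and work out the target.

```bash
cat > plan.py <<'E'
from h import *
from plant import capture,r
st=r.get_state();p=np.array(st["tcp_pos"]);Rt=R.from_euler('xyz',st["eef_rot"],degrees=True)
Rg=R.from_euler('z',180,degrees=True) # tool->adapter: adapter x=-tool x, z=-tool z
M=np.diag([-1.,1,-1])
def target(d,yaw=4.8,tilt=25.2,axis=(.7476,-.2428,.24)):
    Rh=(R.from_euler('z',yaw,degrees=True)*R.from_euler('y',-tilt,degrees=True))
    # TCP in adapter frame relative to mid-height centre: (-d,0,-.0103)
    mid=np.array(axis)+Rh.apply([-.141,0,0])
    return mid+Rh.apply([-d,0,-.0103]),R.from_matrix(Rh.as_matrix()@M)
E
python3 - <<'E'
from plan import *
s=capture("side")
Ra=R.from_matrix(Rt.as_matrix()@M)
for d in(-.006,-.003,0,.003,.006):
    P=[[i*.028,j*.012,k*.007] for i in(-1,1) for j in(-1,1) for k in(-1,1)]
    u=np.array([proj(s,p+Ra.apply(np.array(q)+[d,0,.0103])) for q in P])
    cx=(u[:,0]-285+30+.5)/60*400+400; cy=(u[:,1]-156+45+.5)/90*600
    print(d,cx.min().round(),cx.max().round(),cy.min().round(),cy.max().round())
tp,tr=target(0.0)
print("target",tp.round(4),tr.as_euler('xyz',degrees=True).round(1),"shift units",((tp-p)/.025).round(2),"rotvec",(tr*Rt.inv()).as_rotvec(degrees=True).round(1))
E
```

```text
-0.006 540.0 701.0 243.0 324.0
-0.003 532.0 693.0 242.0 323.0
0 525.0 685.0 241.0 322.0
0.003 517.0 678.0 240.0 321.0
0.006 509.0 670.0 239.0 320.0
target [ 0.6248 -0.2531  0.1706] [-180.    25.2 -175.2] shift units [ 5.08 -9.28 -3.24] rotvec [  3.9 -24.9  -7.8]
```

The slip fit gives d = -2 mm. Target TCP is therefore (0.627, -0.253, 0.171). I'll move sideways while tilting, well clear of the lens, and then advance.

```bash
python3 -m creep '[[10,0,-1,0,0.5,-3.1,-1],[10,0,-1,0,0.5,-3.1,-1],[10,0,-1,0,0.5,-3.1,-1],[10,0,-1,-0.4,0.5,-3.1,-1],[10,0,-1,-0.7,0.5,-3.1,-1],[10,0,-1,-0.7,0.5,-3.1,-1],[10,0,-1,-0.7,0.5,-3.1,-0.9],[10,0,-1,-0.5,0.4,-3.2,-0.9]]' 30
python3 -m creep '[[10,0.4,-0.8,-0.2,0,0,0],[10,0.7,-0.5,0,0,0,0],[10,0.8,0,0,0,0,0],[10,0.8,0,0,0,0,0],[10,0.8,0,0,0,0,0],[10,0.5,0,0,0,0,0],[10,0.3,0,0,0,0,0],[10,0,0,0,0,0,0]]'
python3 - <<'E'
from plan import *
tp,tr=target(-.002)
print(p,"shift",((tp-p)/.025).round(2),(tr*Rt.inv()).as_rotvec(degrees=True).round(1))
E
```

```text
time_s: 7.68
tcp_pos: [0.4979, -0.2189, 0.1753]
eef_rot: [-180.0, 25.3, -175.0]
contact_force: [0.6, 0.4, -1.1]
gripper_width: 0.0239
gripper_force: 30.0
time_s: 8.35
tcp_pos: [0.6073, -0.2503, 0.1707]
eef_rot: [180.0, 25.2, -174.9]
contact_force: [-0.0, 0.1, -0.1]
gripper_width: 0.0238
gripper_force: 30.0
[ 0.6072582  -0.25033651  0.17065362] shift [ 0.78 -0.1   0.03] [-0.  -0.  -0.3]
```

Nearly there. I'll finish the advance and check both views with the model overlaid.

```bash
python3 -m creep '[[10,0.3,-0.05,0.03,0,0,-0.3],[10,0.3,-0.05,0,0,0,0],[10,0.18,0,0,0,0,0],[10,0,0,0,0,0,0],[10,0,0,0,0,0,0]]' 30
python3 - <<'E'
from plan import *
tp,tr=target(-.002)
print(p,"shift",((tp-p)/.025).round(2),(tr*Rt.inv()).as_rotvec(degrees=True).round(1))
t=capture("top");s=capture("side")
Rh=(R.from_euler('z',4.8,degrees=True)*R.from_euler('y',-25.2,degrees=True));A=np.array([.7476,-.2428,.24])
Ra=R.from_matrix(Rt.as_matrix()@M);L=[]
for c in(t,s):
    k=16;u,v=proj(c,A+Rh.apply([-.09,0,0])).round().astype(int);S=8
    im=cv2.resize(c["frame"][v-36:v+36,u-25:u+25],None,fx=S,fy=S,interpolation=cv2.INTER_CUBIC)
    def ln(P,col,cl):
        q=np.array([(proj(c,x)-[u-25,v-36]+.5)*S for x in P]);cv2.polylines(im,[q.astype(np.int32)],cl,col,1,cv2.LINE_AA)
    th=np.linspace(0,6.28,40)
    ln(A+Rh.apply(np.c_[-.045+0*th,.02*np.cos(th),.02*np.sin(th)]),(255,0,0),True)
    ln(A+Rh.apply([[-.045,0,0],[-.105,0,0]]),(255,0,0),False)
    for z in(-1,1): ln(p+Ra.apply(np.array([[i*.028,j*.012,z*.007] for i,j in((-1,-1),(-1,1),(1,1),(1,-1))])+[-.002,0,.0103]),(255,255,0),True)
    L.append(im)
cv2.imwrite("pics/end.png",np.hstack(L)[:,:,::-1])
E
```

```text
time_s: 8.77
tcp_pos: [0.6256, -0.2536, 0.1715]
eef_rot: [180.0, 25.2, -175.3]
contact_force: [0.2, -0.9, -0.8]
gripper_width: 0.0241
gripper_force: 30.0
[ 0.62556073 -0.2535524   0.17149239] shift [0.04 0.02 0.  ] [-0.  -0.   0.1]
```

View pics/end.png

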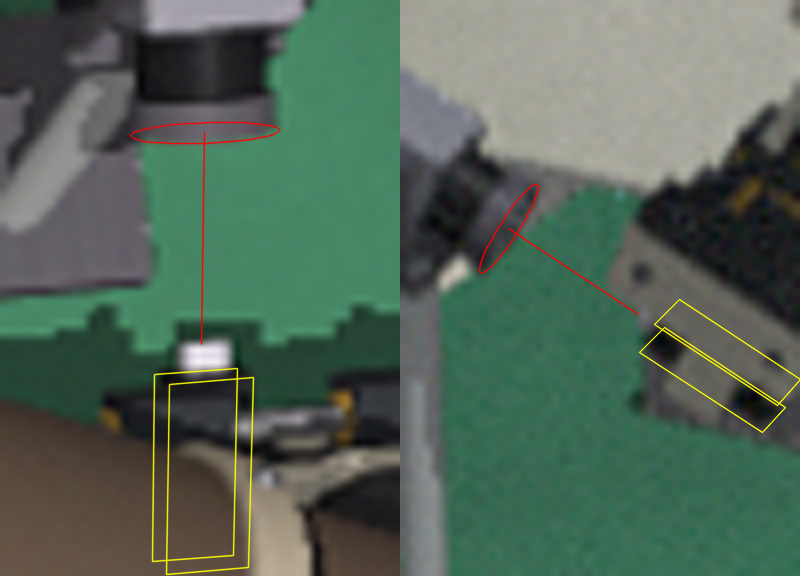

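In the top view the plug end (206,340) coincides with the focus point (202,345). In the side view the plug glints at (645,318), on the end of the axis, and the camera is untouched, so I'm handing in.

```bash
python3 -c "
from plant import close_job
print(close_job())"
```

```text
the job is handed in; nothing more can be done
None
```

I lifted the short-plug adapter out of the tray and handed the job in at about 9 s, with it held still in front of the lens. In the final pictures its plug end lay within a few millimetres of the focus point, on my fit of the camera's axis. `close_job()` gave no verdict, so I don't know the judged result. No contact with the camera or the other adapters showed in the forces, but I took no final picture of the tray.

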